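Set up the lit match board and start the shot timer

TASK

Get the games-room match board ready: its screws feed the score lamps, so first throw the isolator's lever to off (towards the robot), then hang every lamp that stands on the counter on the board, one to a screw (any screw), keyhole over the screw head, pulled fully down until it locks, upright and flat against the board. Then throw the lever back to on, and last start the shot timer: with its back square against the stop block, push its button fully in for a moment. Leave the timer standing on the counter by the stop, and do not disturb the mug, trophy and coasters.

Things in the scene. Friction and masses are not known exactly. Their poses are not given: they have to be found in the camera images.
- lamp1: score lamp, black upright box 46 deep (x), 50 wide (y), 90 mm tall, 220 g, white panel on its front (-x); stands on the counter; 2 or 3 alike. Origin: centre of underside, z up. Keyhole in the 4 mm aluminium plate of its back (+x face, 23 mm from the origin), hollow 16 mm behind: opening 27 mm square, 30 to 57 mm above the underside, then a funnel into a 12 mm wide slot ending at 76 mm
- lamp1_seat (a point): where the screw's shank lies in lamp1's slot when locked: 72.5 mm above lamp1's underside, 21 mm towards its back, in the middle of the back plate
- lamp2: score lamp, black upright box 46 deep (x), 50 wide (y), 90 mm tall, 220 g, white panel on its front (-x); stands on the counter; 2 or 3 alike. Origin: centre of underside, z up. Keyhole in the 4 mm aluminium plate of its back (+x face, 23 mm from the origin), hollow 16 mm behind: opening 27 mm square, 30 to 57 mm above the underside, then a funnel into a 12 mm wide slot ending at 76 mm
- lamp2_seat (a point): where the screw's shank lies in lamp2's slot when locked: 72.5 mm above lamp2's underside, 21 mm towards its back, in the middle of the back plate
- lamp3: score lamp, black upright box 46 deep (x), 50 wide (y), 90 mm tall, 220 g, white panel on its front (-x); stands on the counter; 2 or 3 alike. Origin: centre of underside, z up. Keyhole in the 4 mm aluminium plate of its back (+x face, 23 mm from the origin), hollow 16 mm behind: opening 27 mm square, 30 to 57 mm above the underside, then a funnel into a 12 mm wide slot ending at 76 mm
- lamp3_seat (a point): where the screw's shank lies in lamp3's slot when locked: 72.5 mm above lamp3's underside, 21 mm towards its back, in the middle of the back plate
- board: match board: fixed upright oak panel 420 mm wide (its y), 165 mm tall, 18 mm thick. Origin at the foot of the middle of its front face; x points from the front into the panel (away from the robot), y along it, z up. Three steel screws stand out of the front face, 130 mm above the counter, at y = -130, 0 and +130 mm
- screw1 (a point): screw 1: middle of its exposed shank, 4 mm in front of the board's face; axes as the board. Shank 7 mm diameter, 8 mm exposed, then a head of 18 mm diameter, 4 mm thick, ending 12 mm in front of the face
- screw2 (a point): screw 2: middle of its exposed shank, 4 mm in front of the board's face; axes as the board. Shank 7 mm diameter, 8 mm exposed, then a head of 18 mm diameter, 4 mm thick, ending 12 mm in front of the face
- screw3 (a point): screw 3: middle of its exposed shank, 4 mm in front of the board's face; axes as the board. Shank 7 mm diameter, 8 mm exposed, then a head of 18 mm diameter, 4 mm thick, ending 12 mm in front of the face
- isolator: supply isolator: fixed grey base 110 (x) by 75 (y) by 28 mm tall, origin at the centre of its underside; its lever hinges about its y axis, 36 mm above the counter over the origin
- switch (a joint): angle of the isolator's lever: 0 = OFF, leaning 0.6 rad to the base's -x (towards the robot); 0.6 = upright; 1.2 = ON, leaning 0.6 rad to +x (away from the robot). Light; over-centre: past upright it drops to that side by itself and stays
- switch_grip (a point): middle of the lever's cross grip: a black bar 60 mm long along the isolator's y, 18 mm diameter, 80 mm from the hinge
- timer: shot timer: loose grey box 60 mm deep (x), 64 mm wide (y), 60 mm tall, about 300 g, dark display on top; origin at the centre of its underside. A white button stands out of its front (-x face), 30 mm above the underside; its plain back (+x) is to rest against the stop. It slides on the counter if its button is pushed with nothing behind it
- timer_button (a joint): travel of the timer's button: 0 = out, 0.008 m = fully in (along the timer's +x, springs back; 1.6 N to start, about 5 N fully in)
- button_face (a point): middle of the button's outer face (26 mm diameter), 44 mm in front of the timer's origin, 30 mm above its underside when out
- stop: stop: fixed oak block 30 mm deep (x), 180 mm wide (y), 45 mm tall; origin at the centre of its underside; the face towards the robot (-x, 15 mm from the origin) is the one to brace the timer against; the timer starts in front of that face
- mug: white mug, 76 mm wide, 92 mm tall, a bystander; origin under its centre
- trophy: brass trophy, 70 mm wide, 140 mm tall, a bystander; origin under its centre
- coasters: stack of square cork coasters, 95 by 95 by 30 mm, a bystander; origin under its centre

How it is judged:
By the outcome, as a careful person would: the job done as asked, in the order asked, and still so for the second after the job is handed in, with the robot touching nothing.
Of lamp1, lamp2, lamp3 only 2 to 3 are there at a start; the rules pass over those that are not, and their reading is None.
At some moment in a run one of timer may be knocked a few centimetres aside while the robot is not near it.
It also fails if it takes over 200 s, if anything falls off the work surface, if the arm or the gripper's body presses on something with over 40 N, if the wrist force passes 120 N, or if a joint passes its speed limit or range.

ROBOT

A 7-joint arm with a two-finger parallel gripper is mounted at the origin on the work surface. World frame = base frame: x ahead of the robot, y to its left, z up, the work surface at z = 0. Lengths are in m, angles in rad, forces in N, time in s.
With the tool pointing down it reaches from about 0.4 to 0.85 m from the base axis. Payload 6.9 kg.
Tool frame: the origin (TCP) lies on the front face of the gripper's body, between the roots of the fingers; the fingertips stand 73 mm ahead of it and the grasp point (between the pads) lies 54 mm ahead of it (bot.grip_depth is the distance from the TCP to the grasp point, in m); z points along the fingers, y is the line along which they close (so a half turn about z gives the same grasp; the last joint's range is limited). The gripper opens to 85 mm and grips with 20 to 120 N. Pads are 22 mm wide; open, the fingers measure 114 mm over their backs; the gripper's body (76 mm by 85 mm) begins 54 mm behind the grasp point. The pads swing forward as they close: fully open they stand 13 mm farther back than shut.
Start: joints at [1.437, 0.507, -0.238, 1.5, 0.126, 1.149, -0.155], TCP at [0.148, -0.607, 0.304] pointing down, gripper open.
Joint ranges: [-3.08, 3.08], [-0.24, 2.05], [-1.43, 1.35], [0, 2.5], [-1.52, 4.66], [0.17, 1.96], [-2.89, 2.89]. Speed limits (rad/s): [2.39, 2.39, 3.14, 3.14, 3.14, 3.14, 3.14].

INTERFACE

Orientations are given as [roll, pitch, yaw] about the fixed x, y, z axes, in that order (R = Rz(yaw) Ry(pitch) Rx(roll)).
In Python, from station import bot, snapshot gives the robot as it stands.
- The arm moves only by the tool jog_arm, never from a script. Its argument "series" is a list of rows, each a list of 7 numbers: the opening, from -1 (shut) to 1 (fully open), then the shift along the world's x, y, z in units of 50 mm (1.0 is 50 mm), then the turn, a rotation vector about the world's x, y, z in units of 6 degrees (1.0 is 6 degrees). A call has 1 to 5 rows; each row is the pose to reach, as a shift and turn from the pose commanded when the call began; what a row does not reach only later rows make up. A row lasts 1/8 s, in which the tool goes at most 62.5 mm and 10.7 degrees, less where a joint would pass 70% of its speed; a pose out of reach is approached as far as the arm can. A call with a gripper value outside its range is refused whole. The fingers move at their own pace and stop on an object; the grip force is fixed at half the most. Time passes only in rows, so rows that repeat a pose let the fingers close. It gives the time, the measured TCP pose, the force, the opening and the grip force at its end, in the units of the state.
- bot.observe(): the state, without advancing time (a new reading comes with each control period).
- snapshot(name): name is "scene" or "top" or "wrist"; returns a dict with "pixels" (384x512x3 uint8, blue, green, red), "z_map" (384x512 float32, m along the optical axis (not along the pixel's ray), 0 where there is no reading), "fov_y" (degrees; the focal length in pixels is half the picture's height over the tangent of half this angle, whatever the lens; pixels are square), "cx", "cy" (the principal point, pixels), "R" (3x3) and "t" (3): a world point X has camera coordinates R X + t; the wrist camera has in their place "T_tool_cam" (4x4, takes a point from camera to tool coordinates, whose origin is the TCP and whose axes are the flange's). Camera axes: x right, y down, z forward; pixel columns grow to the right and rows downward; lengths in m; the calibration is good to about 2 mm. A picture is of the moment at which its call begins: read the wrist's pose just before it.
- bot.close_job(): hands the job in; it is judged then, once.
The state is a dict: "time": time; "q": joint angles; "qvel": joint speeds; "joint_efforts": joint torques, N m; "tool_pos": TCP position; "tcp_rot": TCP orientation; "ft_force": force on the tool from outside, world axes, zero at the start; "ft_torque": the same for the moment, N m; "finger_gap": opening from 0.0 (shut) to 1.0 (fully open); "gripper_force": force on a finger pad.
Only numpy, scipy, OpenCV 4.12 (cv2) and the standard library are available. Lean on these libraries where they do the work, as an engineer would, in place of code of your own. Each camera call takes 0.05 s, during which the arm holds its last target. There are 200 camera calls.

## Working session

There is one attempt and no reset: what is moved stays moved. The work goes in short steps, Python scripts to look and compute and a tool call to move; the robot and the scene stay as the last step left them, time stands still between calls to the robot, and variables do not carry over. Pictures are saved under pics/ and viewed, at most 14 in all, crops included, and the job is handed in when it is done.

Besides the shell and the picture viewer there is one more tool, called after "Emit:" as name(argument=value, ...), one argument or row to a line, values as JSON. jog_arm: Moves the arm, as the interface text tells. Its arguments: {"type":"object","properties":{"series":{"type":"array"}},"required":["series"]}

```bash
ls; mkdir -p pics; cat > h.py <<'E'
import numpy as np, cv2
from station import bot, snapshot
from scipy.spatial.transform import Rotation as Ro
def cloud(s, o=None):
    h,w=s['z_map'].shape; f=h/2/np.tan(np.radians(s['fov_y'])/2)
    u,v=np.meshgrid(np.arange(w),np.arange(h)); z=s['z_map']
    P=np.stack([(u-s['cx'])/f*z,(v-s['cy'])/f*z,z],-1)
    if 'R' in s: return (P-s['t'])@s['R']
    T=s['T_tool_cam']; P=P@T[:3,:3].T+T[:3,3]
    return P@Ro.from_euler('xyz',o['tcp_rot']).as_matrix().T+np.array(o['tool_pos'])
def save(s,n,scale=1.5): cv2.imwrite('pics/'+n,cv2.resize(s['pixels'],None,fx=scale,fy=scale))
E
python3 - <<'E'
from h import *
o=bot.observe(); print(o, bot.grip_depth)
for n in ('scene','top'):
    s=snapshot(n); save(s,n+'0.png'); np.savez(n+'0.npz',**s); print(n,s['fov_y'],s['R'],s['t'], (s['z_map']>0).mean())
E
```

```text
pics
{'time': 0.0, 'q': array([ 1.43652592,  0.50830348, -0.23752962,  1.50110696,  0.12569917,
        1.14886702, -0.15480058]), 'qvel': array([-0.00117068,  0.00044081,  0.00044906,  0.00210118,  0.0002066 ,
        0.00131293,  0.00058844]), 'joint_efforts': array([-1.18998578e-03, -6.20593357e+01, -2.18701825e+00, -2.49651486e+01,
        1.27684718e-02,  1.19971106e-02,  2.40044818e-05]), 'tool_pos': array([ 0.14827138, -0.6067927 ,  0.30305998]), 'tcp_rot': array([-3.13989689e+00,  2.65142584e-05,  2.39788069e-01]), 'ft_force': array([-0.60593947, -0.24366884,  0.34268509]), 'ft_torque': array([-0.02977646, -0.01307825,  0.05140192]), 'gripper_force': 0.0, 'finger_gap': 1.0010167539869865} 0.0539
scene 43.47582547034637 [[-0.88437504  0.46668754  0.00913932]
 [ 0.35414092  0.68359649 -0.63818496]
 [-0.30408058 -0.56115824 -0.76982883]] [ 0.48298741 -0.07822514  1.53329262] 0.99578857421875
top 57.41240557488733 [[-0.00543694 -0.99952673 -0.03027808]
 [-0.99096674  0.00944275 -0.13377502]
 [ 0.13399762  0.02927724 -0.99054908]] [-0.03433158  0.53526461  1.03401345] 0.9960886637369791
```

View pics/scene0.png

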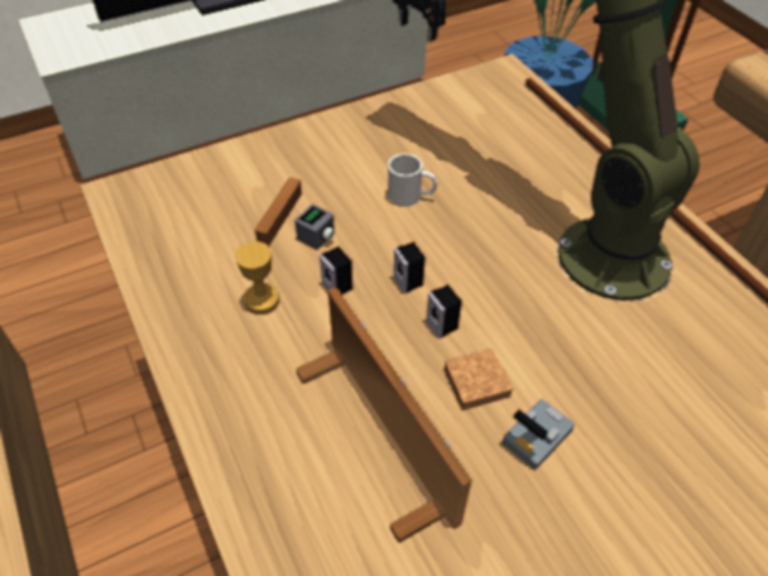

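View pics/top0.png

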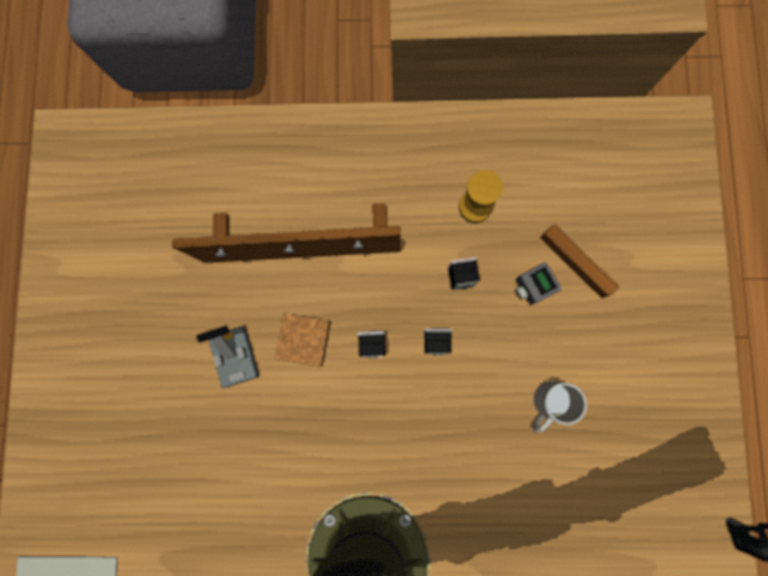

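The pictures show three lamps: top view at (464,273), (372,344) and (438,341). The isolator is at (232,355) with its lever away (ON). The timer is at (540,284), with the stop beyond it turned about 40°. The board is at the upper left with three screws, and the coasters, mug and trophy are bystanders.

```bash
cat > m.py <<'E'
from h import *
T=dict(np.load('top0.npz')); S=dict(np.load('scene0.npz'))
C=cloud(T); D=cloud(S)
def band(name,z0,z1,x=(0.2,1.0),y=(-.6,.7)):
    for lab,A in (('top',C),('scn',D)):
        m=(A[...,2]>z0)&(A[...,2]<z1)&(A[...,0]>x[0])&(A[...,0]<x[1])&(A[...,1]>y[0])&(A[...,1]<y[1])
        n,L,st,_=cv2.connectedComponentsWithStats(m.astype(np.uint8),connectivity=4)
        for i in range(1,n):
            if st[i,4]<25: continue
            p=A[L==i]; r=cv2.minAreaRect((p[:,:2]*1000).astype(np.float32))
            print(name,lab,st[i,:5],'c',np.round(r[0],1),'sz',np.round(r[1],1),'ang',round(r[2],1),'zmed',np.round(np.median(p[:,2]),4))
if __name__=='__main__':
    for lab,A in (('top',C),('scn',D)):
        m=(A[...,2]<0.008)&(A[...,2]>-.02)&(A[...,0]>.3)&(A[...,0]<.8)&(abs(A[...,1])<.5); print(lab,'counter z',np.median(A[m][:,2]))
    band('lamp',.080,.100)
    band('timer/lowlever',.052,.070)
    band('stop',.038,.050)
    band('base/coast',.022,.033)
    band('board',.155,.180)
    band('shaft',.085,.13,x=(.2,.6),y=(.15,.5))
E
python3 m.py
```

```text
top counter z -6.801243684788615e-05
scn counter z -0.0008304206147814088
lamp top [242 161  25   4  36] c [608.8 -34.6] sz [ 1.7 70.4] ang 3.4 zmed 0.091
lamp top [196 163  40   4  59] c [603.5  78.7] sz [  2.  116.6] ang 2.5 zmed 0.0906
lamp top [149 166  40   4  54] c [597.2 216.3] sz [  1.4 114.9] ang 2.9 zmed 0.0916
lamp top [126 168  18   3  26] c [592.3 318.6] sz [ 1.6 52.9] ang 2.6 zmed 0.0901
lamp top [300 171  20  19 291] c [ 554.3 -195.1] sz [47.7 50.2] ang 8.0 zmed 0.0897
lamp top [283 219  18  17 299] c [ 420.1 -140.5] sz [48.8 45.4] ang 89.4 zmed 0.0898
lamp top [238 221  18  17 293] c [415.3 -12. ] sz [49.1 45.5] ang 89.7 zmed 0.0897
lamp top [139 224  10   6  40] c [422.5 283. ] sz [13.4 21.5] ang 15.8 zmed 0.0887
lamp top [362 255  29  28 184] c [ 303.9 -372.5] sz [75.1 73.9] ang 89.8 zmed 0.0909
lamp scn [258 102  23  18 150] c [ 308.7 -373.2] sz [74.9 78.1] ang 20.5 zmed 0.0879
lamp scn [262 161  22  18 228] c [ 423.9 -140.1] sz [57.1 48.8] ang 89.2 zmed 0.0886
lamp scn [212 164  22  18 238] c [ 559.1 -196.2] sz [46.2 55.2] ang 8.9 zmed 0.0887
lamp scn [285 189  23
[... 3737 characters left out ...]
28
base/coast scn [ 296  232   45   37 1033] c [431. 131.] sz [97.5 96.5] ang 79.8 zmed 0.0287
base/coast scn [335 266  48  44 857] c [398.3 274.5] sz [110.9  75.2] ang 17.4 zmed 0.027
board top [ 114  150  153   16 1067] c [609.5 139.1] sz [ 19.4 418.3] ang 2.7 zmed 0.1643
board scn [ 218  191   96  135 1282] c [613.4 138.2] sz [ 20.6 422.1] ang 2.8 zmed 0.1637
shaft top [148 164  41   5 131] c [597.1 215.7] sz [  1.8 115.9] ang 2.6 zmed 0.1074
shaft top [122 166  24   5  72] c [592.5 311.6] sz [ 1.6 69.2] ang 2.5 zmed 0.1119
shaft top [130 216  23  13 163] c [433.2 286.9] sz [25.5 60.1] ang 18.5 zmed 0.1077
shaft scn [341 273  24  20 193] c [440.6 287.4] sz [19.2 60.7] ang 17.0 zmed 0.1072
```

Emit:
jog_arm(
  series=[
    [-1,0.8,1,0,0,0,0],
    [-1,1.6,2,0,0,0,0],
    [-1,2.4,3,0,0,0,0],
    [-1,3.2,4,0,0,0,0],
    [-1,3.6,4.4,0,0,0,0],
  ],
)

```text
time: 0.72
tool_pos: [0.3303, -0.384, 0.3039]
tcp_rot: [-3.141, -0.001, 0.243]
ft_force: [0.8, -0.1, 0.4]
finger_gap: -0.0
gripper_force: 0.0
```

Emit:
jog_arm(
  series=[
    [-1,0.6,1,0,0,0,0],
    [-1,1.2,2,0,0,0,0],
    [-1,1.8,3,0,0,0,0],
    [-1,2.3,4,0,0,0,0],
    [-1,2.6,4.6,0,0,0,0],
  ],
)

```text
time: 1.35
tool_pos: [0.4593, -0.1541, 0.3038]
tcp_rot: [-3.141, -0.0, 0.243]
ft_force: [1.3, -0.7, 0.5]
finger_gap: -0.001
gripper_force: 0.0
```

Emit:
jog_arm(
  series=[
    [-1,0,1,0,0,0,0],
    [-1,0,2,0,0,0,0],
    [-1,0,3,0,0,0,0],
    [-1,0,4,0,0,0,0],
    [-1,0,4.6,0,0,0,0],
  ],
)

```text
time: 1.98
tool_pos: [0.4579, 0.0755, 0.3038]
tcp_rot: [-3.141, 0.0, 0.243]
ft_force: [-0.1, -0.1, 0.2]
finger_gap: 0.003
gripper_force: 0.0
```

```bash
python3 - <<'E'
from m import *
o=bot.observe(); print(o['time'],o['tool_pos'],o['tcp_rot'],o['finger_gap'],o['ft_force'])
# screws from top view: bright grey pixels in front of board
px=T['pixels'].astype(int)
hsv=cv2.cvtColor(T['pixels'],cv2.COLOR_BGR2HSV)
m=(hsv[...,1]<70)&(hsv[...,2]>110); m[:150]=0;m[178:]=0;m[:,:110]=0;m[:,270:]=0
n,L,st,ce=cv2.connectedComponentsWithStats(m.astype(np.uint8))
f=192/np.tan(np.radians(T['fov_y'])/2); c=-T['R'].T@T['t']
for i in range(1,n):
    d=T['R'].T@np.array([(ce[i,0]-T['cx'])/f,(ce[i,1]-T['cy'])/f,1]); print(st[i],ce[i],c+d*(.130-c[2])/d[2], np.median(C[L==i],0))
E
```

```text
1.975 [0.45789446 0.07549528 0.30383576] [-3.14094907e+00  4.35176385e-05  2.42525386e-01] 0.0026227879729517193 [-0.07094937 -0.05272562  0.15624414]
[237 161   3   3   6] [238.16666667 162.33333333] [0.6007025  0.00859417 0.13      ] [0.59954098 0.00867804 0.13439828]
[191 165   3   2   5] [192.2 165.6] [0.59286153 0.13846832 0.13      ] [0.59008235 0.13715959 0.13773603]
[146 167   2   2   4] [146.5 167.5] [0.58890359 0.26845232 0.13      ] [0.58771898 0.26729976 0.13588078]
```

Emit:
jog_arm(
  series=[
    [-1,0.3,1.1,0,0,0,0],
    [-1,0.3,2.2,0,0,0,0],
    [-1,0.3,3.3,0,0,0,0],
    [-1,0.34,4.44,0,0,0,0],
    [-1,0.34,4.44,0,0,0,0],
  ],
)

```text
time: 2.6
tool_pos: [0.4736, 0.3001, 0.3035]
tcp_rot: [-3.138, 0.001, 0.247]
ft_force: [-0.3, -0.7, -0.0]
finger_gap: 0.001
gripper_force: 0.0
```

Emit:
jog_arm(
  series=[
    [-1,0,0,-0.8,0,0,0],
    [-1,0,0,-1.6,0,0,0],
    [-1,0,0,-2.4,0,0,0],
    [-1,0,0,-2.84,0,0,0],
    [-1,0,0,-2.84,0,0,0],
  ],
)

```text
time: 3.22
tool_pos: [0.4748, 0.2932, 0.1602]
tcp_rot: [3.14, 0.004, 0.239]
ft_force: [-0.6, -0.4, 0.6]
finger_gap: 0.006
gripper_force: 0.0
```

Emit:
jog_arm(
  series=[
    [-1,-0.3,-0.1,0,0,0,0],
    [-1,-0.6,-0.2,0,0,0,0],
    [-1,-0.9,-0.3,0,0,0,0],
    [-1,-1.2,-0.4,0,0,0,0],
    [-1,-1.4,-0.46,0,0,0,0],
  ],
)

```text
time: 3.85
tool_pos: [0.4054, 0.2715, 0.163]
tcp_rot: [-3.142, -0.002, 0.239]
ft_force: [0.4, -0.6, 0.2]
finger_gap: 0.005
gripper_force: 0.0
```

Emit:
jog_arm(
  series=[
    [-1,-0.2,-0.06,0,0,0,0],
    [-1,-0.3,-0.1,0,0,0,0],
    [-1,-0.3,-0.1,0,0,0,0],
    [-1,-0.3,-0.1,1,0,0,0],
    [-1,-0.3,-0.1,2,0,0,0],
  ],
)

```text
time: 4.47
tool_pos: [0.3905, 0.2669, 0.2628]
tcp_rot: [-3.141, 0.002, 0.24]
ft_force: [1.2, -0.2, -0.1]
finger_gap: 0.002
gripper_force: 0.0
```

```bash
python3 - <<'E'
from h import *
s=snapshot('scene'); save(s,'s1.png'); A=cloud(s)
m=(A[...,2]>.07)&(A[...,2]<.125)&(A[...,0]>.25)&(A[...,0]<.5)&(abs(A[...,1]-.28)<.08); print(A[m].mean(0),m.sum(),A[m].min(0),A[m].max(0))
E
```

```text
[0.36156663 0.26347993 0.09765413] 285 [0.3400033  0.23229091 0.07003266] [0.38210995 0.29072315 0.11388192]
```

View pics/s1.png

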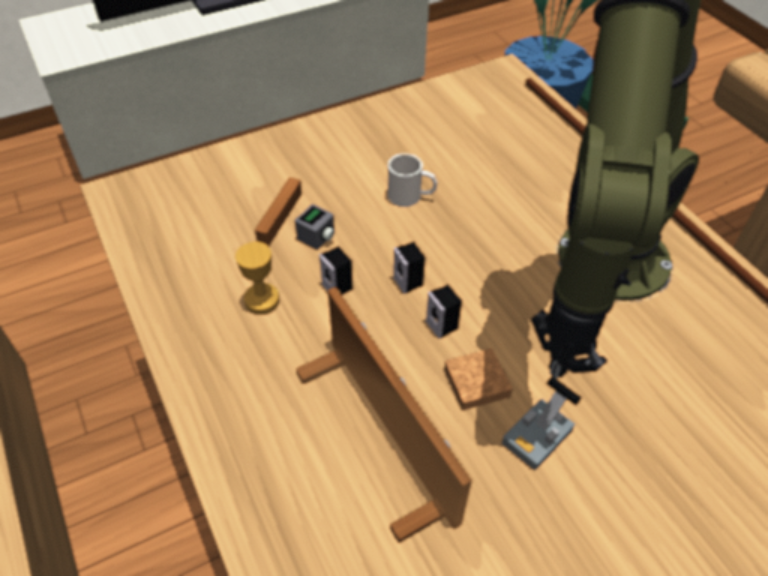

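The lever is now off: in the scene view it leans towards the robot at (565,390), and nothing else has moved. I'll fetch lamp B next.

Emit:
jog_arm(
  series=[
    [1,0,-0.5,0.8,0,0,0],
    [1,0.2,-1.4,0.8,0,0,-0.8],
    [1,0.4,-2.3,0.8,0,0,-1.6],
    [1,0.5,-3.2,0.8,0,0,-2.29],
    [1,0.54,-4,0.8,0,0,-2.29],
  ],
)

```text
time: 5.15
tool_pos: [0.4179, 0.0651, 0.302]
tcp_rot: [-3.142, -0.001, -0.002]
ft_force: [1.0, -0.1, 0.1]
finger_gap: 1.0
gripper_force: 0.0
```

Emit:
jog_arm(
  series=[
    [1,0,-0.9,0,0,0,0],
    [1,0,-1.58,0,0,0,0],
    [1,0,-1.58,-0.5,0,0,0],
    [1,0,-1.58,-1,0,0,0],
    [1,0,-1.58,-1,0,0,0],
  ],
)

```text
time: 5.78
tool_pos: [0.4169, -0.0123, 0.2508]
tcp_rot: [-3.141, 0.003, -0.0]
ft_force: [0.0, -0.0, 0.7]
finger_gap: 1.0
gripper_force: 0.0
```

```bash
cat > w.py <<'E'
from h import *
import sys
o=bot.observe(); s=snapshot('wrist'); print(o['time'],o['tool_pos'],o['tcp_rot'],o['finger_gap'],o['ft_force'])
W=cloud(s,o); x,y=float(sys.argv[1]),float(sys.argv[2]); z=float(sys.argv[3])
m=(abs(W[...,2]-z)<.008)&(abs(W[...,0]-x)<.06)&(abs(W[...,1]-y)<.06)
n,L,st,_=cv2.connectedComponentsWithStats(m.astype(np.uint8))
for i in range(1,n):
    if st[i,4]<300: continue
    p=W[L==i]; print(st[i],cv2.minAreaRect((p[:,:2]*1000).astype(np.float32)),np.median(p,0))
if len(sys.argv)>4: save(s,sys.argv[4])
E
python3 w.py .4177 -.0123 .09 w1.png
```

```text
5.775 [ 0.4168632  -0.0123127   0.25079797] [-3.14122564e+00  3.15892684e-03 -8.79684125e-05] 0.9998299457178699 [ 0.0395849  -0.01575704  0.67050134]
[ 227  168   60   54 2953] ((415.9443359375, -12.653657913208008), (48.15259552001953, 50.06700134277344), 2.43292498588562) [ 0.41924794 -0.01304186  0.089837  ]
```

View pics/w1.png

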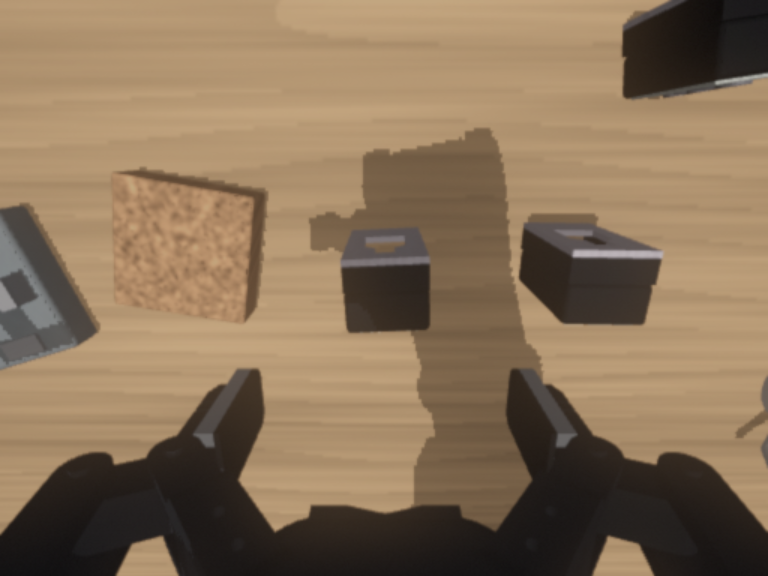

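The wrist view shows lamp B centred between the fingers, its top plate edge at (385,260) and the keyhole facing the board. I'll descend and grip it.

Emit:
jog_arm(
  series=[
    [1,0.02,-0.01,-0.8,0,0,0.3],
    [1,0.02,-0.01,-1.7,0,0,0.3],
    [1,0.02,-0.01,-2.5,0,0,0.3],
    [1,0.02,-0.01,-2.54,0,0,0.3],
    [0,0.02,-0.01,-2.54,0,0,0.3],
  ],
)

```text
time: 6.45
tool_pos: [0.4194, -0.0125, 0.1261]
tcp_rot: [3.141, -0.001, 0.032]
ft_force: [-0.7, 0.0, 0.3]
finger_gap: 0.82
gripper_force: 0.0
```

Emit:
jog_arm(
  series=[
    [-1,0,0,0,0,0,0],
    [-1,0,0,0,0,0,0],
    [-1,0,0,0,0,0,0],
    [-1,0,0,0,0,0,0],
    [-1,0,0,0,0,0,0],
  ],
)

```text
time: 7.08
tool_pos: [0.4194, -0.0127, 0.1267]
tcp_rot: [3.141, -0.004, 0.031]
ft_force: [-1.4, 0.0, 8.2]
finger_gap: 0.576
gripper_force: 60.7
```

Emit:
jog_arm(
  series=[
    [-1,0,0,0.5,0,0,0],
    [-1,0,0,1,0,0,0],
    [-1,0,0,2,0,0,0],
    [-1,0,0,3,0,0,0.15],
    [-1,0,0,3,0,0,0.15],
  ],
)

```text
time: 7.7
tool_pos: [0.4198, -0.0125, 0.279]
tcp_rot: [3.14, -0.009, 0.047]
ft_force: [0.8, -0.0, -2.4]
finger_gap: 0.575
gripper_force: 63.5
```

```bash
python3 w.py .4177 -.0123 .24 w2.png
```

```text
7.7 [ 0.41984789 -0.01246973  0.27899995] [ 3.14022258 -0.00862418  0.04665283] 0.5753970080029472 [ 0.77235919 -0.04201727 -2.43174083]
[  170   238   174    96 11632] ((417.4217224121094, -12.121406555175781), (46.8262825012207, 76.49883270263672), 3.0681774616241455) [ 0.42461012 -0.01190948  0.24213487]
```

View pics/w2.png

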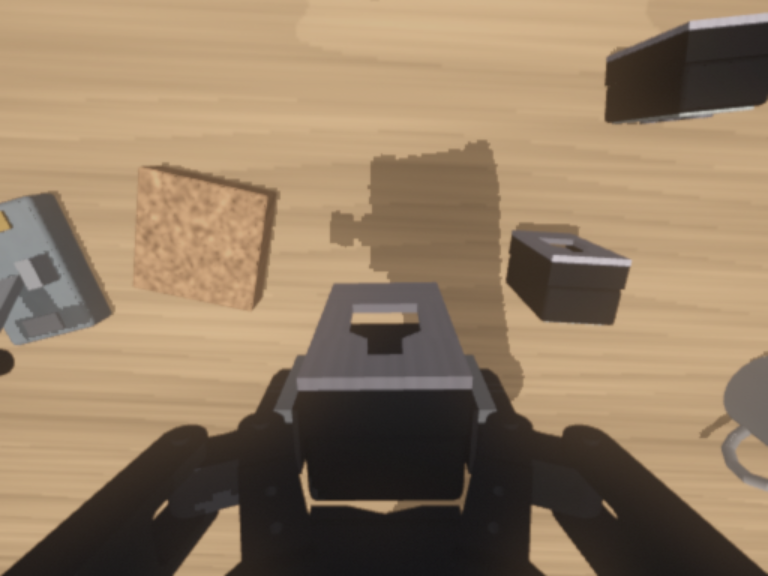

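Emit:
jog_arm(
  series=[
    [-1,0.45,1,0,0,0,0],
    [-1,0.9,2,0,0,0,0],
    [-1,1.3,3,0,0,0,0],
    [-1,1.6,3.9,0,0,0,0],
    [-1,1.6,3.9,0,0,0,0],
  ],
)

```text
time: 8.38
tool_pos: [0.4979, 0.1866, 0.2734]
tcp_rot: [-3.139, 0.002, 0.053]
ft_force: [0.3, -0.1, -2.7]
finger_gap: 0.576
gripper_force: 63.6
```

Emit:
jog_arm(
  series=[
    [-1,0.4,0.8,0,0,0,0],
    [-1,0.6,1.6,0,0,0,0],
    [-1,0.6,1.66,0,0,0,0],
    [-1,0.6,1.66,0,0,0,0],
    [-1,0.6,1.66,0,0,0,0],
  ],
)

```text
time: 9.0
tool_pos: [0.5283, 0.2635, 0.2744]
tcp_rot: [3.14, 0.001, 0.045]
ft_force: [0.0, 0.0, -2.1]
finger_gap: 0.581
gripper_force: 63.8
```

```bash
cat > wb.py <<'E'
from h import *
import sys
o=bot.observe(); s=snapshot('wrist'); print(s['T_tool_cam'].round(3).tolist()); print(o['time'],o['tool_pos'],o['tcp_rot'],o['finger_gap'],o['ft_force'])
W=cloud(s,o)
m=(abs(W[...,2]-.165)<.006)&(W[...,0]>.55)
p=W[m]; print('board top',m.sum(),cv2.minAreaRect((p[:,:2]*1000).astype(np.float32)) if m.sum()>50 else '')
save(s,sys.argv[1])
E
python3 wb.py w3.png
```

```text
[[0.0, -0.95, -0.314, 0.082], [1.0, 0.0, 0.0, -0.001], [-0.0, -0.314, 0.95, -0.07], [0.0, 0.0, 0.0, 1.0]]
9.0 [0.52834565 0.26351812 0.27440157] [3.13997172e+00 7.94558473e-04 4.52856590e-02] 0.5812308904954451 [ 5.25156976e-04  1.31959940e-03 -2.11222874e+00]
board top 11586 ((606.4702758789062, 228.7742156982422), (17.15685272216797, 239.55259704589844), 2.61053466796875)
```

View pics/w3.png

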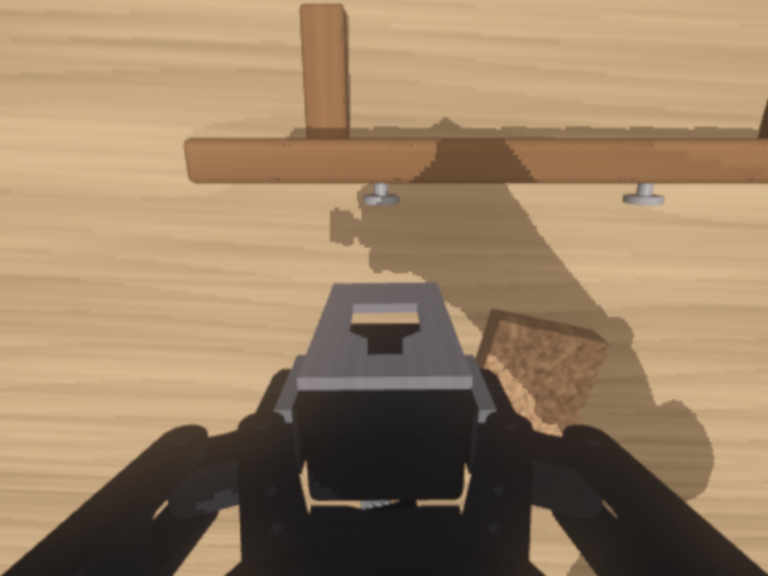

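The view shows the screw heads at (380,198) and (643,198), with the held lamp's keyhole at (385,325). I'll work out the offset to the first screw.

```bash
cat > sc.py <<'E'
from h import *
o=bot.observe(); s=snapshot('wrist'); W=cloud(s,o); hsv=cv2.cvtColor(s['pixels'],cv2.COLOR_BGR2HSV)
R=Ro.from_euler('xyz',o['tcp_rot']).as_matrix()
print(o['tool_pos'],o['tcp_rot'])
m=(W[...,2]>.115)&(W[...,2]<.15)&(W[...,0]>.56)&(W[...,0]<.6)
n,L,st,_=cv2.connectedComponentsWithStats(m.astype(np.uint8))
for i in range(1,n):
    if st[i,4]<30: continue
    p=W[L==i]; print(st[i],'min',p.min(0).round(4),'max',p.max(0).round(4),'mid',((p.min(0)+p.max(0))/2).round(4))
# keyhole slot in tool frame: held lamp back plate, bright plate pixels near lamp
Tl=(W-o['tool_pos'])@R
pl=(hsv[...,1]<60)&(hsv[...,2]>70)&(abs(Tl[...,1])<.03)&(Tl[...,0]>0.005)&(Tl[...,0]<.035)&(Tl[...,2]>.02)&(Tl[...,2]<.14)
p=Tl[pl]; print('plate tool x med',np.median(p[:,0]),'y range',p[:,1].min(),p[:,1].max(),'z',p[:,2].min(),p[:,2].max())
E
python3 sc.py
```

```text
[0.52843441 0.26371314 0.27463378] [3.14035711e+00 4.38760759e-04 4.52898075e-02]
[243 123  24  14 227] min [0.5834 0.2594 0.1255] max [0.5927 0.2766 0.1401] mid [0.5881 0.268  0.1328]
[415 123  28  14 262] min [0.5893 0.1308 0.1255] max [0.5986 0.1481 0.1399] mid [0.5939 0.1395 0.1327]
plate tool x med 0.019640644139823103 y range -0.0299917227192733 0.02998730849545915 z 0.025284383948982154 0.12665389333999894
```

Emit:
jog_arm(
  series=[
    [-1,0,0.024,-0.6,0,0,0],
    [-1,0,0.024,-1.22,0,0,0],
    [-1,0,0.024,-1.22,0,0,0],
    [-1,0,0.024,-1.22,0,0,0],
    [-1,0,0.024,-1.22,0,0,0],
  ],
)

```text
time: 9.72
tool_pos: [0.529, 0.2669, 0.2154]
tcp_rot: [-3.141, -0.002, 0.047]
ft_force: [-0.0, -0.0, -3.6]
finger_gap: 0.577
gripper_force: 63.6
```

Emit:
jog_arm(
  series=[
    [-1,0.25,0.01,0,0,0,0],
    [-1,0.5,0.02,0,0,0,0],
    [-1,0.75,0.03,0,0,0,0],
    [-1,0.9,0.04,0,0,0,0],
    [-1,0.9,0.04,0,0,0,0],
  ],
)

```text
time: 10.35
tool_pos: [0.5739, 0.2685, 0.2135]
tcp_rot: [-3.142, 0.0, 0.046]
ft_force: [-1.1, 0.3, -1.7]
finger_gap: 0.58
gripper_force: 63.6
```

Emit:
jog_arm(
  series=[
    [-1,0.02,-0.02,0,0,0,0],
    [-1,0.04,-0.02,0,0,0,0],
    [-1,0.06,-0.02,0,0,0,0],
    [-1,0.06,-0.02,0,0,0,0],
    [-1,0.06,-0.02,0,0,0,0],
  ],
)

```text
time: 10.98
tool_pos: [0.5756, 0.2676, 0.2139]
tcp_rot: [3.141, 0.001, 0.047]
ft_force: [-5.3, -1.2, 1.3]
finger_gap: 0.577
gripper_force: 64.0
```

Emit:
jog_arm(
  series=[
    [-1,-0.02,0,-0.12,0,0,0],
    [-1,-0.02,0,-0.24,0,0,0],
    [-1,-0.02,0,-0.36,0,0,0],
    [-1,-0.02,0,-0.46,0,0,0],
    [-1,-0.02,0,-0.46,0,0,0],
  ],
)

```text
time: 11.6
tool_pos: [0.5754, 0.2674, 0.1901]
tcp_rot: [3.141, 0.001, 0.047]
ft_force: [-1.9, -1.0, -2.0]
finger_gap: 0.581
gripper_force: 63.7
```

Emit:
jog_arm(
  series=[
    [-1,0,0,-0.05,0,0,0],
    [-1,0,0,-0.1,0,0,0],
    [-1,0,0,-0.14,0,0,0],
    [-1,0,0,-0.14,0,0,0],
    [-1,0,0,-0.14,0,0,0],
  ],
)

```text
time: 12.22
tool_pos: [0.5754, 0.2677, 0.184]
tcp_rot: [-3.141, -0.0, 0.047]
ft_force: [-2.8, 0.3, 1.0]
finger_gap: 0.58
gripper_force: 63.9
```

Emit:
jog_arm(
  series=[
    [-1,0,0,-0.03,0,0,0],
    [-1,0,0,-0.06,0,0,0],
    [-1,0,0,-0.08,0,0,0],
    [-1,0,0,-0.08,0,0,0],
    [-1,0,0,-0.08,0,0,0],
  ],
)

```text
time: 12.85
tool_pos: [0.5753, 0.2678, 0.1832]
tcp_rot: [-3.141, -0.002, 0.047]
ft_force: [-10.5, -4.9, 23.5]
finger_gap: 0.573
gripper_force: 66.7
```

Emit:
jog_arm(
  series=[
    [-1,0,0,0.04,0,0,0],
    [-1,0,0,0.05,0,0,0],
    [0.6,0,0,0.05,0,0,0],
    [0.6,0,0,0.05,0,0,0],
    [0.6,0,0,0.05,0,0,0],
  ],
)

```text
time: 13.48
tool_pos: [0.5757, 0.2675, 0.1822]
tcp_rot: [-3.141, -0.0, 0.047]
ft_force: [-0.4, 0.0, -1.0]
finger_gap: 0.805
gripper_force: 0.0
```

Emit:
jog_arm(
  series=[
    [1,0,0,0.3,0,0,0],
    [1,0,0,1,0,0,0],
    [1,0,0,1.8,0,0,0],
    [1,-0.4,-0.6,1.8,0,0,0],
    [1,-0.8,-1.2,1.8,0,0,0],
  ],
)

```text
time: 14.1
tool_pos: [0.5352, 0.2074, 0.2739]
tcp_rot: [-3.141, -0.002, 0.048]
ft_force: [0.1, 0.2, 0.1]
finger_gap: 1.003
gripper_force: 0.0
```

```bash
cat > chk.py <<'E'
from h import *
import sys
for nm in ('top','scene'):
    A=cloud(snapshot(nm))
    def rep(lab,z0,z1,x0,x1,y0,y1):
        m=(A[...,2]>z0)&(A[...,2]<z1)&(A[...,0]>x0)&(A[...,0]<x1)&(A[...,1]>y0)&(A[...,1]<y1)
        n,L,st,_=cv2.connectedComponentsWithStats(m.astype(np.uint8),connectivity=4)
        for i in range(1,n):
            if st[i,4]<60: continue
            p=A[L==i]; r=cv2.minAreaRect((p[:,:2]*1000).astype(np.float32)); print(nm,lab,st[i,4],np.round(r[0],1),np.round(r[1],1),round(r[2],1),'z',np.median(p[:,2]).round(4))
    rep('hung',.135,.157,.5,.585,-.05,.32)
    rep('standing',.08,.1,.38,.59,-.25,.02)
    rep('timer',.052,.068,.45,.62,-.45,-.25)
E
python3 chk.py; python3 -c "
from h import *
save(snapshot('top'),'t2.png')"
```

```text
top standing 285 [ 554.4 -195.3] [47.5 49.9] 8.3 z 0.0898
top standing 300 [ 420.2 -140.5] [48.9 45.5] 89.6 z 0.0898
top timer 442 [ 536.1 -346.3] [64.1 60.9] 27.8 z 0.0605
scene hung 302 [566.8 267.7] [36.4 49.8] 1.0 z 0.1457
scene standing 230 [ 423.5 -140.8] [53.4 49.9] 88.2 z 0.0883
scene standing 231 [ 558.9 -195.9] [46.9 54.3] 8.7 z 0.0886
scene timer 293 [ 539.6 -347.8] [68.1 64.5] 27.4 z 0.0592
```

View pics/t2.png

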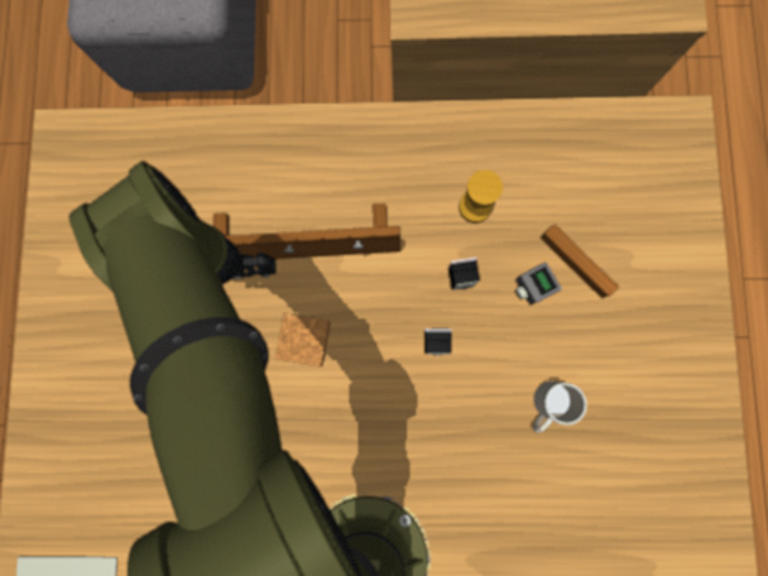

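The arm hides the hung lamp at (245,265) from the top camera. The scene depth puts its top at z≈0.147 and y=0.268, so it is seated. I'll take lamp A next.

Emit:
jog_arm(
  series=[
    [1,-0.4,-1,0,0,0,0],
    [1,-0.8,-2,0,0,0,0],
    [1,-1.2,-3,0,0,0,-0.25],
    [1,-1.6,-4,0,0,0,-0.5],
    [1,-1.6,-4,0,0,0,-0.5],
  ],
)

```text
time: 14.88
tool_pos: [0.455, 0.0043, 0.2729]
tcp_rot: [3.14, -0.0, -0.011]
ft_force: [-0.4, 0.5, 0.2]
finger_gap: 1.003
gripper_force: 0.0
```

Emit:
jog_arm(
  series=[
    [1,-0.3,-1,0,0,0,0],
    [1,-0.5,-2,-0.2,0,0,0],
    [1,-0.65,-2.96,-0.5,0,0,0],
    [1,-0.65,-2.96,-0.5,0,0,0],
    [1,-0.65,-2.96,-0.5,0,0,0],
  ],
)

```text
time: 15.5
tool_pos: [0.4244, -0.1391, 0.2478]
tcp_rot: [-3.141, -0.001, -0.004]
ft_force: [-0.0, 0.7, 0.1]
finger_gap: 0.996
gripper_force: 0.0
```

```bash
python3 w.py .422 -.1404 .09
```

```text
15.5 [ 0.42435535 -0.1390815   0.24776   ] [-3.14064710e+00 -1.38085472e-03 -3.61722400e-03] 0.9962317517290976 [-0.01474454  0.67683941  0.07567083]
[ 230  174   60   52 2955] ((421.8846435546875, -141.02542114257812), (50.0241813659668, 45.53877258300781), 89.25115966796875) [ 0.42397336 -0.14060673  0.08987507]
```

Emit:
jog_arm(
  series=[
    [1,-0.02,-0.03,-0.8,0,0,0],
    [1,-0.02,-0.03,-1.7,0,0,0],
    [1,-0.02,-0.03,-2.4,0,0,0],
    [1,-0.02,-0.03,-2.47,0,0,0],
    [0,-0.02,-0.03,-2.47,0,0,0],
  ],
)

```text
time: 16.18
tool_pos: [0.4229, -0.141, 0.1247]
tcp_rot: [-3.141, -0.001, -0.003]
ft_force: [-0.5, 0.2, 0.2]
finger_gap: 0.815
gripper_force: 0.0
```

Emit:
jog_arm(
  series=[
    [-1,0,0,0,0,0,0],
    [-1,0,0,0,0,0,0],
    [-1,0,0,0,0,0,0],
    [-1,0,0,0,0,0,0],
    [-1,0,0,0,0,0,0],
  ],
)

```text
time: 16.8
tool_pos: [0.4229, -0.1418, 0.1255]
tcp_rot: [3.141, -0.003, -0.005]
ft_force: [-0.4, 2.3, 5.5]
finger_gap: 0.58
gripper_force: 61.2
```

Emit:
jog_arm(
  series=[
    [-1,0,0,0.5,0,0,0],
    [-1,0,0,1,0,0,0],
    [-1,0,0,2,0,0,0.25],
    [-1,0,0,3,0,0,0.5],
    [-1,0,0,3,0,0,0.5],
  ],
)

```text
time: 17.42
tool_pos: [0.4234, -0.1422, 0.278]
tcp_rot: [3.138, -0.008, 0.047]
ft_force: [0.7, -0.0, -2.7]
finger_gap: 0.577
gripper_force: 63.5
```

Emit:
jog_arm(
  series=[
    [-1,0.4,1,0,0,0,0],
    [-1,0.8,2,0,0,0,0],
    [-1,1.2,3,0,0,0,0],
    [-1,1.6,4,0,0,0,0],
    [-1,1.6,4,0,0,0,0],
  ],
)

```text
time: 18.05
tool_pos: [0.5022, 0.063, 0.2733]
tcp_rot: [-3.139, -0.0, 0.054]
ft_force: [-0.8, -1.0, -2.5]
finger_gap: 0.578
gripper_force: 63.5
```

Emit:
jog_arm(
  series=[
    [-1,0.3,0.8,0,0,0,0],
    [-1,0.5,1.5,0,0,0,0],
    [-1,0.5,1.5,0,0,0,0],
    [-1,0.5,1.5,0,0,0,0],
    [-1,0.5,1.5,0,0,0,0],
  ],
)

```text
time: 18.68
tool_pos: [0.5266, 0.1314, 0.2736]
tcp_rot: [3.14, 0.001, 0.045]
ft_force: [0.3, 0.1, -1.9]
finger_gap: 0.576
gripper_force: 63.6
```

```bash
python3 sc.py; python3 wb.py w4.png
```

```text
[0.52663716 0.13136137 0.27356373] [3.14049017e+00 7.70352374e-04 4.49471072e-02]
[  17  110  106   53 4786] min [0.56   0.2419 0.115 ] max [0.5956 0.2947 0.1495] mid [0.5778 0.2683 0.1322]
[239 110  25  16 245] min [0.5893 0.1297 0.1297] max [0.5999 0.1474 0.1401] mid [0.5946 0.1386 0.1349]
[415 118  29   8 189] min [0.5952 0.0014 0.1215] max [0.6    0.0179 0.1406] mid [0.5976 0.0096 0.1311]
plate tool x med 0.020701438577010692 y range -0.029988687292324918 0.02998913334888267 z 0.025859424829138944 0.12426136345804842
[[0.0, -0.95, -0.314, 0.082], [1.0, 0.0, 0.0, -0.001], [-0.0, -0.314, 0.95, -0.07], [0.0, 0.0, 0.0, 1.0]]
18.725 [0.52675123 0.1315272  0.27369112] [3.14071273e+00 4.59116665e-04 4.50193450e-02] 0.5753116402548295 [-0.25908608  1.19936794 -2.21169313]
board top 16314 ((610.7320556640625, 135.81588745117188), (17.90529441833496, 314.372314453125), 2.5929577350616455)
```

View pics/w4.png

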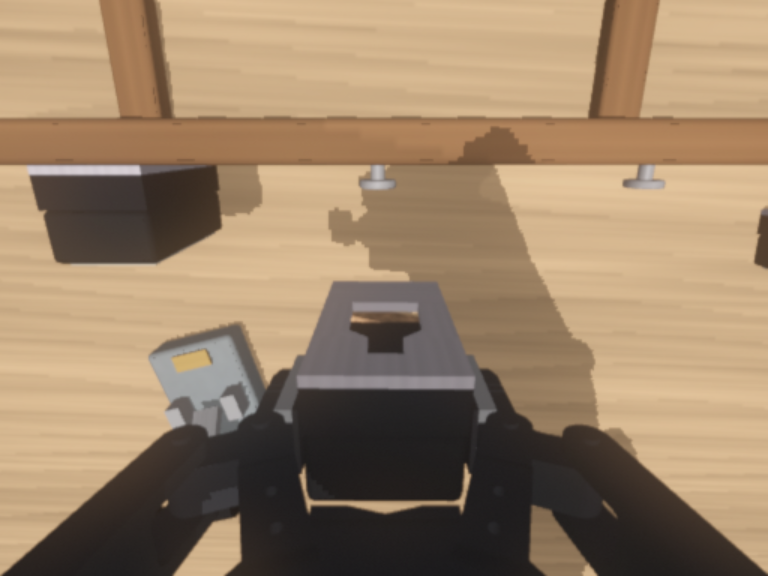

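Lamp B hangs flat at (125,215). Screw 2 is at (377,182) and the keyhole at (385,325). I'll insert lamp A.

Emit:
jog_arm(
  series=[
    [-1,0,0.07,-0.6,0,0,0],
    [-1,0,0.07,-1.21,0,0,0],
    [-1,0,0.07,-1.21,0,0,0],
    [-1,0,0.07,-1.21,0,0,0],
    [-1,0,0.07,-1.21,0,0,0],
  ],
)

```text
time: 19.4
tool_pos: [0.5276, 0.1367, 0.2147]
tcp_rot: [-3.141, -0.002, 0.047]
ft_force: [0.1, 0.1, -2.4]
finger_gap: 0.575
gripper_force: 63.6
```

Emit:
jog_arm(
  series=[
    [-1,0.25,0.01,0,0,0,0],
    [-1,0.5,0.02,0,0,0,0],
    [-1,0.75,0.03,0,0,0,0],
    [-1,1.0,0.04,0,0,0,0],
    [-1,1.0,0.04,0,0,0,0],
  ],
)

```text
time: 20.02
tool_pos: [0.5779, 0.1385, 0.213]
tcp_rot: [-3.141, -0.0, 0.046]
ft_force: [0.0, -0.5, -2.8]
finger_gap: 0.578
gripper_force: 63.7
```

Emit:
jog_arm(
  series=[
    [-1,0.02,-0.01,0,0,0,0],
    [-1,0.05,-0.01,0,0,0,0],
    [-1,0.07,-0.01,0,0,0,0],
    [-1,0.07,-0.01,0,0,0,0],
    [-1,0.07,-0.01,0,0,0,0],
  ],
)

```text
time: 20.65
tool_pos: [0.5803, 0.1381, 0.2134]
tcp_rot: [-3.142, -0.0, 0.047]
ft_force: [0.1, -1.0, -1.8]
finger_gap: 0.577
gripper_force: 63.7
```

Emit:
jog_arm(
  series=[
    [-1,0.02,0,0,0,0,0],
    [-1,0.04,0,0,0,0,0],
    [-1,0.05,0,0,0,0,0],
    [-1,0.05,0,0,0,0,0],
    [-1,0.05,0,0,0,0,0],
  ],
)

```text
time: 21.28
tool_pos: [0.5807, 0.1382, 0.2131]
tcp_rot: [3.141, 0.005, 0.048]
ft_force: [-8.8, -1.3, 2.0]
finger_gap: 0.577
gripper_force: 64.3
```

Contact at x≈0.581. Backing off slightly and pulling down.

Emit:
jog_arm(
  series=[
    [-1,-0.03,0,-0.12,0,0,0],
    [-1,-0.03,0,-0.24,0,0,0],
    [-1,-0.03,0,-0.36,0,0,0],
    [-1,-0.03,0,-0.46,0,0,0],
    [-1,-0.03,0,-0.46,0,0,0],
  ],
)

```text
time: 21.9
tool_pos: [0.5805, 0.1381, 0.1895]
tcp_rot: [3.141, 0.002, 0.048]
ft_force: [-4.6, 1.2, -4.2]
finger_gap: 0.581
gripper_force: 63.5
```

Emit:
jog_arm(
  series=[
    [-1,0,0,-0.05,0,0,0],
    [-1,0,0,-0.1,0,0,0],
    [-1,0,0,-0.15,0,0,0],
    [-1,0,0,-0.2,0,0,0],
    [-1,0,0,-0.2,0,0,0],
  ],
)

```text
time: 22.52
tool_pos: [0.5805, 0.1384, 0.1821]
tcp_rot: [3.141, 0.0, 0.048]
ft_force: [-11.2, -1.3, 15.9]
finger_gap: 0.579
gripper_force: 65.5
```

Emit:
jog_arm(
  series=[
    [-1,0,0,-0.03,0,0,0],
    [-1,0,0,-0.04,0,0,0],
    [-1,0,0,-0.04,0,0,0],
    [-1,0,0,0.02,0,0,0],
    [-1,0,0,0.04,0,0,0],
  ],
)

```text
time: 23.15
tool_pos: [0.5805, 0.1383, 0.1827]
tcp_rot: [3.141, 0.001, 0.048]
ft_force: [-4.9, 0.4, -2.0]
finger_gap: 0.582
gripper_force: 63.9
```

Emit:
jog_arm(
  series=[
    [0.6,0,0,0,0,0,0],
    [0.6,0,0,0,0,0,0],
    [0.6,0,0,0,0,0,0],
    [0.6,0,0,0.4,0,0,0],
    [1,0,0,1,0,0,0],
  ],
)

```text
time: 23.78
tool_pos: [0.5813, 0.1378, 0.2322]
tcp_rot: [3.141, 0.001, 0.047]
ft_force: [1.3, -0.1, 0.1]
finger_gap: 0.978
gripper_force: 0.0
```

Emit:
jog_arm(
  series=[
    [1,0,0,0.8,0,0,0],
    [1,-0.4,-0.9,0.8,0,0,0.5],
    [1,-0.5,-1.8,0.8,0,0,0.95],
    [1,-0.5,-2.7,0.8,0,0,0.95],
    [1,-0.5,-3.2,0.8,0,0,0.95],
  ],
)

```text
time: 24.4
tool_pos: [0.5565, -0.0251, 0.2725]
tcp_rot: [3.14, -0.0, 0.143]
ft_force: [-0.5, 1.1, 0.0]
finger_gap: 1.001
gripper_force: 0.0
```

Emit:
jog_arm(
  series=[
    [1,0,-0.9,0,0,0,0],
    [1,0,-1.8,0,0,0,0],
    [1,0,-2.7,0,0,0,0],
    [1,0,-3.45,-0.4,0,0,0],
    [1,0,-3.45,-0.4,0,0,0],
  ],
)

```text
time: 25.02
tool_pos: [0.5552, -0.1987, 0.2506]
tcp_rot: [3.141, 0.003, 0.14]
ft_force: [-0.9, 0.4, -0.1]
finger_gap: 0.999
gripper_force: 0.0
```

```bash
python3 w.py .5567 -.1956 .09; python3 chk.py
```

```text
25.025 [ 0.55518623 -0.19871826  0.25060972] [3.14094141e+00 2.87408607e-03 1.40340347e-01] 0.9985319395445051 [-0.93351952  0.42988062 -0.0547484 ]
[ 224  168   60   52 2959] ((556.3271484375, -195.8072967529297), (45.69741439819336, 50.195369720458984), 8.392146110534668) [ 0.55848067 -0.1955738   0.08980949]
top hung 214 [567.9 138.3] [31.2 50.7] 2.3 z 0.1465
top hung 271 [565.5 267.7] [38.9 49.2] 1.3 z 0.1462
top standing 192 [ 548.5 -196. ] [36.  50.9] 5.9 z 0.0894
scene hung 206 [570.3 138.4] [29.4 51.4] 0.0 z 0.1456
scene hung 304 [566.5 268.2] [36.6 50.8] 0.2 z 0.1457
scene standing 239 [ 558.7 -196.6] [47.2 57.1] 9.9 z 0.0885
scene timer 289 [ 540.2 -346.4] [65.2 61.6] 28.8 z 0.0594
```

Emit:
jog_arm(
  series=[
    [1,0.04,0.06,-0.8,0,0,0],
    [1,0.04,0.06,-1.7,0,0,0],
    [1,0.04,0.06,-2.4,0,0,0],
    [1,0.04,0.06,-2.52,0,0,0],
    [0,0.04,0.06,-2.52,0,0,0],
  ],
)

```text
time: 25.8
tool_pos: [0.5592, -0.1905, 0.1274]
tcp_rot: [3.142, -0.001, 0.148]
ft_force: [-0.3, 0.3, 1.0]
finger_gap: 0.814
gripper_force: 0.0
```

Emit:
jog_arm(
  series=[
    [-1,0,0,0,0,0,0],
    [-1,0,0,0,0,0,0],
    [-1,0,0,0,0,0,0],
    [-1,0,0,0,0,0,0],
    [-1,0,0,0,0,0,0],
  ],
)

```text
time: 26.42
tool_pos: [0.5597, -0.1918, 0.1285]
tcp_rot: [3.14, -0.004, 0.146]
ft_force: [0.8, -0.5, 7.1]
finger_gap: 0.577
gripper_force: 62.4
```

Emit:
jog_arm(
  series=[
    [-1,0,0,0.5,0,0,0],
    [-1,0,0,1,0,0,0],
    [-1,0,0,2,0,0,-0.4],
    [-1,0,0,3,0,0,-0.9],
    [-1,0,0,3,0,0,-0.9],
  ],
)

```text
time: 27.05
tool_pos: [0.5601, -0.1913, 0.2813]
tcp_rot: [3.139, -0.008, 0.052]
ft_force: [0.3, -0.0, -3.6]
finger_gap: 0.58
gripper_force: 62.6
```

Emit:
jog_arm(
  series=[
    [-1,-0.2,1,0,0,0,0],
    [-1,-0.4,2,0,0,0,0],
    [-1,-0.49,3,0,0,0,0],
    [-1,-0.49,4,0,0,0,0],
    [-1,-0.49,4,0,0,0,0],
  ],
)

```text
time: 27.68
tool_pos: [0.533, 0.0137, 0.2762]
tcp_rot: [-3.139, 0.0, 0.061]
ft_force: [-0.1, -0.3, -2.1]
finger_gap: 0.581
gripper_force: 62.9
```

```bash
python3 sc.py
```

```text
[0.53303625 0.013734   0.27623078] [-3.13906843e+00  1.97611558e-04  6.05512898e-02]
[  41  108  100   62 5071] min [0.56   0.1119 0.115 ] max [0.6    0.1645 0.1499] mid [0.58   0.1382 0.1325]
[258 120  24   7 158] min [5.952e-01 3.000e-04 1.247e-01] max [0.5999 0.0174 0.1403] mid [0.5976 0.0089 0.1325]
plate tool x med 0.018132327637744493 y range -0.029993666408849817 0.02997734190414125 z 0.02614918895847652 0.12826141439083438
```

Emit:
jog_arm(
  series=[
    [-1,0,-0.1,-0.6,0,0,-0.06],
    [-1,0,-0.1,-1.23,0,0,-0.06],
    [-1,0,-0.1,-1.23,0,0,-0.06],
    [-1,0,-0.1,-1.23,0,0,-0.06],
    [-1,0,-0.1,-1.23,0,0,-0.06],
  ],
)

```text
time: 28.35
tool_pos: [0.5345, 0.0034, 0.2161]
tcp_rot: [3.141, -0.002, 0.046]
ft_force: [-0.3, -0.5, -2.7]
finger_gap: 0.579
gripper_force: 62.8
```

```bash
python3 sc.py
```

```text
[0.5345316  0.00339136 0.21607079] [ 3.14143712e+00 -2.03527857e-03  4.57096097e-02]
[   0  120   87   82 6134] min [0.56   0.1113 0.115 ] max [0.6    0.1398 0.1492] mid [0.58   0.1255 0.1321]
[237 130  33  11 322] min [ 0.5952 -0.      0.1244] max [0.6    0.0174 0.1399] mid [0.5976 0.0087 0.1322]
plate tool x med 0.018109572658482766 y range -0.029999677527166112 0.029990848181930423 z 0.0259346055155254 0.12694310150000732
```

Emit:
jog_arm(
  series=[
    [-1,0,0.05,-0.02,0,0,0],
    [-1,0.3,0.06,-0.02,0,0,0],
    [-1,0.6,0.07,-0.02,0,0,0],
    [-1,0.9,0.08,-0.02,0,0,0],
    [-1,1.0,0.08,-0.02,0,0,0],
  ],
)

```text
time: 29.02
tool_pos: [0.5846, 0.0079, 0.214]
tcp_rot: [-3.141, -0.001, 0.046]
ft_force: [-0.0, -0.6, -2.0]
finger_gap: 0.581
gripper_force: 62.9
```

Emit:
jog_arm(
  series=[
    [-1,0.02,0,0,0,0,0],
    [-1,0.04,0,0,0,0,0],
    [-1,0.06,0,0,0,0,0],
    [-1,0.06,0,0,0,0,0],
    [-1,0.06,0,0,0,0,0],
  ],
)

```text
time: 29.65
tool_pos: [0.5868, 0.0076, 0.2139]
tcp_rot: [3.142, -0.0, 0.046]
ft_force: [-0.0, 0.3, -2.2]
finger_gap: 0.582
gripper_force: 62.9
```

Emit:
jog_arm(
  series=[
    [-1,0.03,0,0,0,0,0],
    [-1,0.06,0,0,0,0,0],
    [-1,0.07,0,0,0,0,0],
    [-1,0.07,0,0,0,0,0],
    [-1,0.07,0,0,0,0,0],
  ],
)

```text
time: 30.28
tool_pos: [0.5892, 0.0076, 0.2136]
tcp_rot: [3.141, 0.003, 0.046]
ft_force: [-5.3, -0.4, 1.4]
finger_gap: 0.581
gripper_force: 63.4
```

Emit:
jog_arm(
  series=[
    [-1,-0.02,0,-0.12,0,0,0],
    [-1,-0.02,0,-0.24,0,0,0],
    [-1,-0.02,0,-0.36,0,0,0],
    [-1,-0.02,0,-0.46,0,0,0],
    [-1,-0.02,0,-0.46,0,0,0],
  ],
)

```text
time: 30.9
tool_pos: [0.5891, 0.0075, 0.19]
tcp_rot: [-3.141, 0.001, 0.046]
ft_force: [-2.8, -0.7, -4.0]
finger_gap: 0.579
gripper_force: 62.6
```

Emit:
jog_arm(
  series=[
    [-1,0,0,-0.05,0,0,0],
    [-1,0,0,-0.1,0,0,0],
    [-1,0,0,-0.15,0,0,0],
    [-1,0,0,-0.17,0,0,0],
    [-1,0,0,-0.17,0,0,0],
  ],
)

```text
time: 31.52
tool_pos: [0.5891, 0.0076, 0.1844]
tcp_rot: [3.141, -0.001, 0.046]
ft_force: [-10.8, -1.2, 15.5]
finger_gap: 0.581
gripper_force: 64.4
```

Emit:
jog_arm(
  series=[
    [-1,0,0,-0.03,0,0,0],
    [-1,0,0,-0.04,0,0,0],
    [-1,0,0,-0.04,0,0,0],
    [-1,0,0,0.02,0,0,0],
    [-1,0,0,0.04,0,0,0],
  ],
)

```text
time: 32.15
tool_pos: [0.5891, 0.0076, 0.1849]
tcp_rot: [3.141, 0.0, 0.046]
ft_force: [-5.1, -0.1, -1.6]
finger_gap: 0.58
gripper_force: 62.8
```

Emit:
jog_arm(
  series=[
    [0.6,0,0,0,0,0,0],
    [0.6,0,0,0,0,0,0],
    [0.6,0,0,0,0,0,0],
    [0.6,0,0,0.4,0,0,0],
    [0.6,0,0,1,0,0,0],
  ],
)

```text
time: 32.78
tool_pos: [0.5893, 0.0076, 0.2342]
tcp_rot: [-3.141, 0.001, 0.046]
ft_force: [0.3, -0.0, 0.2]
finger_gap: 0.803
gripper_force: 0.0
```

Emit:
jog_arm(
  series=[
    [-1,0,0,1,0,0,0],
    [-1,-0.8,0.6,1.3,0,0,0.5],
    [-1,-1.6,1.2,1.3,0,0,1],
    [-1,-2.4,1.8,1.3,0,0,1.4],
    [-1,-2.4,1.8,1.3,0,0,1.8],
  ],
)

```text
time: 33.4
tool_pos: [0.467, 0.1002, 0.3002]
tcp_rot: [3.142, -0.001, 0.241]
ft_force: [0.4, -0.9, 0.2]
finger_gap: -0.002
gripper_force: 0.0
```

```bash
python3 - <<'E'
from h import *
o=bot.observe();print(o['time'],o['tool_pos'],o['tcp_rot'])
s=snapshot('scene'); save(s,'s5.png'); A=cloud(s)
m=(A[...,2]>.09)&(A[...,2]<.125)&(A[...,0]>.3)&(A[...,0]<.46)&(abs(A[...,1]-.28)<.08); print(A[m].mean(0),m.sum(),A[m].min(0),A[m].max(0))
E
python3 chk.py
```

```text
33.4 [0.46699498 0.10019408 0.30019818] [ 3.14152051e+00 -7.87914409e-04  2.41464464e-01]
[0.35744911 0.26211927 0.10457489] 206 [0.33944136 0.2315288  0.09016598] [0.37212569 0.29041302 0.1135005 ]
top hung 168 [568.6 135. ] [32.4 43.5] 3.1 z 0.1464
top hung 186 [572.    8.2] [26.7 50.1] 2.4 z 0.1463
top timer 445 [ 536.  -346.1] [63.9 59.8] 27.8 z 0.0607
scene hung 132 [572.3   8. ] [24.6 51.1] 0.3 z 0.1463
scene hung 205 [570.7 138.2] [50.4 28.1] 88.6 z 0.1456
scene hung 301 [566.3 267.8] [37.3 50.6] 0.2 z 0.1459
scene timer 291 [ 539.4 -345.5] [66.5 63.8] 30.0 z 0.0593
```

View pics/s5.png

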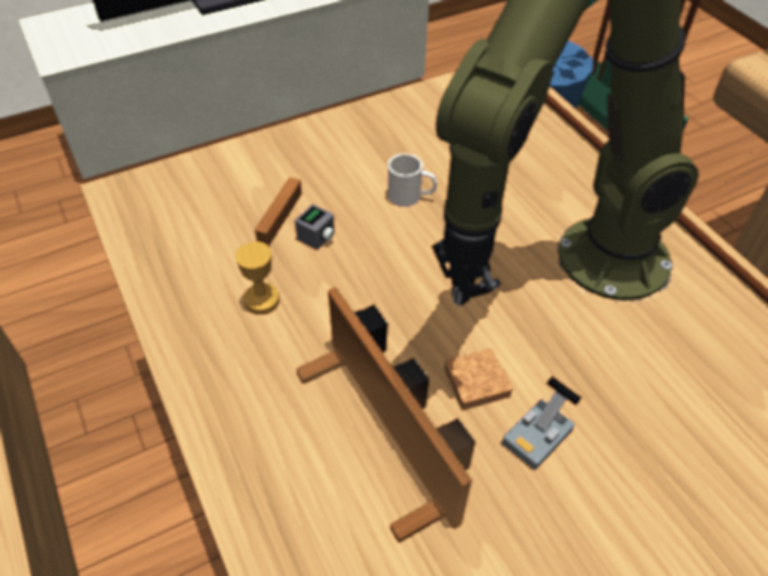

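All three lamps hang on the board and the lever is still off at (565,390). I'll throw it back on.

Emit:
jog_arm(
  series=[
    [-1,-0.8,0.8,0,0,0,0],
    [-1,-1.6,1.6,0,0,0,0],
    [-1,-2.4,2.4,0,0,0,0],
    [-1,-3.02,2.98,0,0,0,0],
    [-1,-3.02,2.98,0,0,0,0],
  ],
)

```text
time: 34.17
tool_pos: [0.3176, 0.2485, 0.2997]
tcp_rot: [-3.14, -0.001, 0.238]
ft_force: [0.8, -0.5, -0.0]
finger_gap: 0.002
gripper_force: 0.0
```

Emit:
jog_arm(
  series=[
    [-1,0,0,-0.3,0,0,0],
    [-1,0,0,-0.6,0,0,0],
    [-1,0,0,-0.6,0,0,0],
    [-1,0,0,-0.6,0,0,0],
    [-1,0,0,-0.6,0,0,0],
  ],
)

```text
time: 34.8
tool_pos: [0.319, 0.2466, 0.2698]
tcp_rot: [-3.141, -0.001, 0.234]
ft_force: [-0.3, 0.5, 0.1]
finger_gap: -0.003
gripper_force: 0.0
```

Emit:
jog_arm(
  series=[
    [-1,-0.06,0,-0.6,0,0,0],
    [-1,-0.06,0,-1.2,0,0,0],
    [-1,-0.06,0,-1.8,0,0,0],
    [-1,-0.06,0,-2.16,0,0,0],
    [-1,-0.06,0,-2.16,0,0,0],
  ],
)

```text
time: 35.42
tool_pos: [0.3153, 0.2464, 0.1609]
tcp_rot: [3.141, 0.002, 0.235]
ft_force: [0.2, 0.4, 0.7]
finger_gap: -0.004
gripper_force: 0.0
```

Emit:
jog_arm(
  series=[
    [-1,0.3,0.1,0,0,0,0],
    [-1,0.6,0.2,0,0,0,0],
    [-1,0.9,0.3,0,0,0,0],
    [-1,1.2,0.4,0,0,0,0],
    [-1,1.4,0.46,0,0,0,0],
  ],
)

```text
time: 36.05
tool_pos: [0.3867, 0.2699, 0.1614]
tcp_rot: [-3.141, -0.0, 0.234]
ft_force: [-0.8, -0.3, 0.2]
finger_gap: -0.0
gripper_force: 0.0
```

Emit:
jog_arm(
  series=[
    [-1,0.2,0.06,0,0,0,0],
    [-1,0.36,0.12,0,0,0,0],
    [-1,0.36,0.12,0,0,0,0],
    [-1,0.36,0.12,1,0,0,0],
    [-1,0.36,0.12,2,0,0,0],
  ],
)

```text
time: 36.67
tool_pos: [0.4026, 0.2754, 0.2622]
tcp_rot: [3.141, 0.002, 0.235]
ft_force: [1.0, 1.3, 0.1]
finger_gap: 0.001
gripper_force: 0.0
```

```bash
python3 - <<'E'
from h import *
s=snapshot('scene'); A=cloud(s)
m=(A[...,2]>.09)&(A[...,2]<.125)&(A[...,0]>.3)&(A[...,0]<.5)&(abs(A[...,1]-.28)<.08); print(A[m].mean(0),m.sum(),A[m].min(0),A[m].max(0))
E
```

```text
[0.44257738 0.28922299 0.10686405] 193 [0.42600757 0.2596336  0.09241637] [0.45667226 0.31772764 0.11317584]
```

The lever is on. I'll look at the timer with the wrist camera next.

Emit:
jog_arm(
  series=[
    [-1,0.4,-0.9,0.4,0,0,0],
    [-1,0.8,-1.8,0.4,0,0,0],
    [-1,1.2,-2.7,0.4,0,0,-1],
    [-1,1.5,-3.6,0.4,0,0,-2],
    [-1,1.5,-4.3,0.4,0,0,-3],
  ],
)

```text
time: 37.35
tool_pos: [0.4787, 0.0584, 0.2811]
tcp_rot: [3.141, 0.0, -0.085]
ft_force: [0.4, -0.0, 0.8]
finger_gap: 0.001
gripper_force: 0.0
```

Emit:
jog_arm(
  series=[
    [1,0.2,-0.9,0,0,0,-1],
    [1,0.4,-1.8,0,0,0,-2],
    [1,0.6,-2.7,0,0,0,-3],
    [1,0.8,-3.6,0,0,0,-4],
    [1,0.8,-4.2,0,0,0,-5],
  ],
)

```text
time: 37.98
tool_pos: [0.5182, -0.1513, 0.2811]
tcp_rot: [3.141, 0.0, -0.609]
ft_force: [-0.3, -0.5, 0.5]
finger_gap: 0.998
gripper_force: 0.0
```

Emit:
jog_arm(
  series=[
    [1,0,-0.8,0,0,0,-1.2],
    [1,0,-1.6,0,0,0,-2.4],
    [1,0,-2.4,0,0,0,-3.6],
    [1,0,-2.8,0,0,0,-4.6],
    [1,0,-2.8,0,0,0,-4.6],
  ],
)

```text
time: 38.6
tool_pos: [0.5177, -0.2902, 0.281]
tcp_rot: [3.141, 0.0, -1.087]
ft_force: [-0.6, 0.4, -1.1]
finger_gap: 0.997
gripper_force: 0.0
```

```bash
cat > tm.py <<'E'
from h import *
import sys
o=bot.observe(); s=snapshot('wrist'); print(o['time'],o['tool_pos'],o['tcp_rot'],o['ft_force'])
Cs={'wrist':cloud(s,o),'top':cloud(snapshot('top')),'scene':cloud(snapshot('scene'))}
for nm,A in Cs.items():
    for lab,z0,z1,sz in (('timer',.056,.066,62),('stop',.04,.05,178)):
        m=(A[...,2]>z0)&(A[...,2]<z1)&(A[...,0]>.42)&(A[...,0]<.75)&(A[...,1]>-.55)&(A[...,1]<-.25)
        n,L,st,_=cv2.connectedComponentsWithStats(m.astype(np.uint8),connectivity=4)
        for i in range(1,n):
            if st[i,4]<250: continue
            p=A[L==i]; r=cv2.minAreaRect((p[:,:2]*1000).astype(np.float32))
            if max(r[1])<50: continue
            print(nm,lab,st[i,4],np.round(r[0],1),np.round(r[1],1),round(r[2],1),np.median(p[:,2]).round(4))
if len(sys.argv)>1: save(s,sys.argv[1])
E
python3 tm.py w6.png
```

```text
38.6 [ 0.51770555 -0.2901567   0.28099867] [ 3.14086828e+00  4.81313971e-04 -1.08736638e+00] [-0.55077619  0.43121998 -1.10910922]
wrist timer 3820 [ 536.2 -347.5] [63.7 58.9] 27.7 0.0607
wrist stop 4826 [ 583.7 -433.5] [178.4  30.1] 42.8 0.0449
scene timer 256 [ 539.9 -345.9] [67.3 61.3] 28.5 0.0599
scene stop 350 [ 587.1 -432.3] [179.8  34. ] 42.3 0.0443
```

View pics/w6.png

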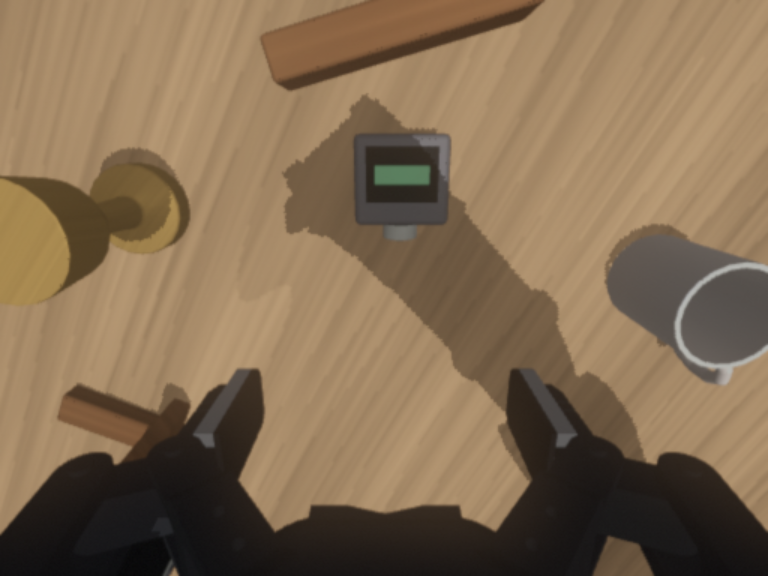

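The wrist view shows the timer at (402,180), square to the gripper, with its button towards me. The stop is at (400,40), about 15° off the timer. I'll grip the timer.

Emit:
jog_arm(
  series=[
    [1,0.2,-0.6,-0.5,0,0,0],
    [1,0.38,-1.15,-1.1,0,0,0],
    [1,0.38,-1.15,-1.9,0,0,0],
    [1,0.38,-1.15,-2.4,0,0,0],
    [1,0.38,-1.15,-2.4,0,0,0],
  ],
)

```text
time: 39.38
tool_pos: [0.5369, -0.3448, 0.1596]
tcp_rot: [3.14, 0.004, -1.082]
ft_force: [-0.4, 0.3, 0.8]
finger_gap: 1.002
gripper_force: 0.0
```

Emit:
jog_arm(
  series=[
    [1,0,0,-0.6,0,0,0],
    [1,0,0,-1.2,0,0,0],
    [1,0,0,-1.25,0,0,0],
    [1,0,0,-1.25,0,0,0],
    [1,0,0,-1.25,0,0,0],
  ],
)

```text
time: 40.0
tool_pos: [0.5383, -0.3472, 0.1007]
tcp_rot: [-3.14, -0.002, -1.085]
ft_force: [-1.1, 0.5, 0.3]
finger_gap: 0.997
gripper_force: 0.0
```

```bash
python3 tm.py
```

```text
40.0 [ 0.53831407 -0.34717958  0.10074675] [-3.14004911e+00 -2.37886735e-03 -1.08461748e+00] [-1.13275669  0.48727181  0.25612588]
wrist timer 14816 [ 536.5 -348. ] [63.9 60.1] 27.8 0.0607
wrist stop 29870 [ 583.3 -434.2] [180.1  30.4] 42.9 0.045
wrist stop 988 [ 549.8 -373.7] [61.6  2.3] 27.6 0.0454
scene stop 299 [ 589.5 -430.6] [176.2  31.9] 43.1 0.044
```

Emit:
jog_arm(
  series=[
    [0.3,0,0,0,0,0,0],
    [-1,0,0,0,0,0,0],
    [-1,0,0,0,0,0,0],
    [-1,0,0,0,0,0,0],
    [-1,0,0,0,0,0,0],
  ],
)

```text
time: 40.78
tool_pos: [0.5373, -0.3473, 0.0996]
tcp_rot: [3.141, -0.001, -1.085]
ft_force: [-1.7, 0.4, 6.2]
finger_gap: 0.737
gripper_force: 68.4
```

Emit:
jog_arm(
  series=[
    [-1,0,0,0.04,0,0,0],
    [-1,0.1,-0.11,0.04,0,0,0.8],
    [-1,0.25,-0.27,0.04,0,0,1.6],
    [-1,0.4,-0.43,0.04,0,0,2.52],
    [-1,0.5,-0.55,0.04,0,0,2.52],
  ],
)

```text
time: 41.4
tool_pos: [0.5623, -0.3746, 0.1002]
tcp_rot: [-3.141, 0.001, -0.822]
ft_force: [-0.6, -0.1, -3.3]
finger_gap: 0.74
gripper_force: 67.0
```

```bash
python3 tm.py
```

```text
41.4 [ 0.56232857 -0.37459933  0.10017706] [-3.14147578e+00  1.18649761e-03 -8.21792209e-01] [-0.6113753  -0.12556471 -3.30246163]
wrist timer 16235 [ 563.6 -374.5] [90.8 59.9] 42.4 0.0612
wrist stop 25884 [ 582.7 -434.4] [180.2  30.5] 42.9 0.0449
wrist stop 1012 [ 583.3 -395.5] [61.6  2.4] 43.5 0.0453
```

Emit:
jog_arm(
  series=[
    [-1,0.05,-0.05,-0.03,0,0,0],
    [-1,0.1,-0.1,-0.04,0,0,0],
    [-1,0.14,-0.15,-0.04,0,0,0],
    [-1,0.16,-0.17,-0.04,0,0,0],
    [-1,0.16,-0.17,-0.04,0,0,0],
  ],
)

```text
time: 42.18
tool_pos: [0.5704, -0.3821, 0.0996]
tcp_rot: [-3.141, 0.001, -0.821]
ft_force: [-3.5, 4.4, 6.2]
finger_gap: 0.738
gripper_force: 68.3
```

Emit:
jog_arm(
  series=[
    [-1,0.02,-0.02,0,0,0,0],
    [-1,0.03,-0.03,0,0,0,0],
    [-1,0.04,-0.04,0,0,0,0],
    [-1,0.04,-0.04,0,0,0,0],
    [-1,0.04,-0.04,0,0,0,0],
  ],
)

```text
time: 42.8
tool_pos: [0.5719, -0.3835, 0.0996]
tcp_rot: [3.142, 0.002, -0.821]
ft_force: [-5.7, 5.5, 8.7]
finger_gap: 0.736
gripper_force: 68.5
```

Emit:
jog_arm(
  series=[
    [-1,0.02,-0.02,0,0,0,0],
    [-1,0.04,-0.04,0,0,0,0],
    [-1,0.04,-0.04,0,0,0,0],
    [-1,0.04,-0.04,0,0,0,0],
    [-1,0.04,-0.04,0,0,0,0],
  ],
)

```text
time: 43.42
tool_pos: [0.5721, -0.3837, 0.0996]
tcp_rot: [3.141, 0.008, -0.821]
ft_force: [-13.6, 12.5, 15.8]
finger_gap: 0.738
gripper_force: 69.4
```

```bash
python3 tm.py w7.png
```

```text
43.425 [ 0.5721455  -0.38368147  0.09963744] [ 3.1406741   0.00765913 -0.82099885] [-13.63975136  12.5484378   15.78324383]
wrist timer 16126 [ 572.9 -383.3] [90.3 60.2] 42.9 0.0608
wrist stop 25010 [ 582.6 -433.9] [179.4  31.7] 42.9 0.0449
```

View pics/w7.png

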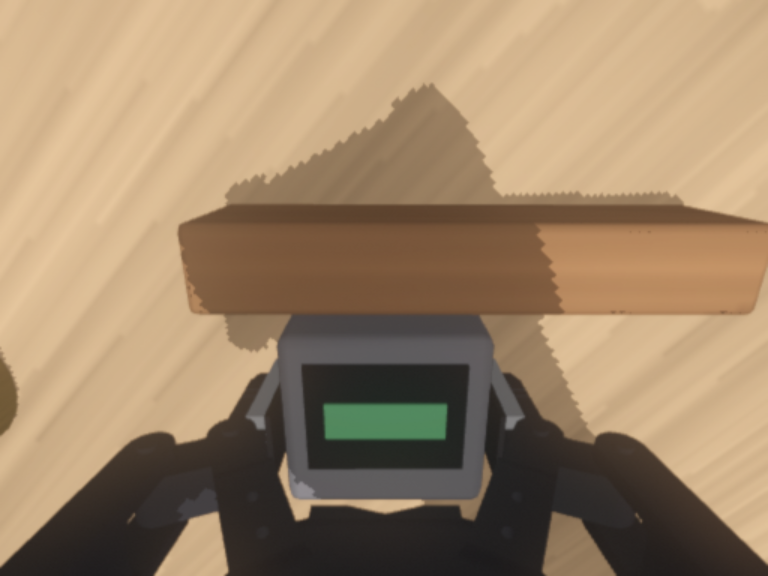

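The timer stands square against the stop. I'll relax, release it and move round behind the button.

Emit:
jog_arm(
  series=[
    [-1,-0.02,0.02,0,0,0,0],
    [-1,-0.05,0.05,0,0,0,0],
    [-1,-0.05,0.05,0,0,0,0],
    [1,-0.05,0.05,0,0,0,0],
    [1,-0.05,0.05,0,0,0,0],
  ],
)

```text
time: 44.2
tool_pos: [0.5722, -0.385, 0.0989]
tcp_rot: [-3.142, -0.001, -0.821]
ft_force: [0.3, 1.1, 1.0]
finger_gap: 1.001
gripper_force: 0.0
```

Emit:
jog_arm(
  series=[
    [1,0,0,0,0,0,0],
    [1,0,0,0.6,0,0,0],
    [1,0,0,1.6,0,0,0],
    [-1,-0.5,0.55,2,0,0,0],
    [-1,-1.06,1.15,2,0,0,0],
  ],
)

```text
time: 44.82
tool_pos: [0.5195, -0.327, 0.2008]
tcp_rot: [-3.14, -0.004, -0.822]
ft_force: [0.3, 1.1, -1.8]
finger_gap: 0.606
gripper_force: 0.0
```

```bash
python3 tm.py
```

```text
44.825 [ 0.51947304 -0.32702182  0.20082539] [-3.14008955 -0.00447586 -0.8217616 ] [ 0.33747489  1.07630561 -1.75895557]
wrist timer 7585 [ 572.5 -382.6] [63.8 59.6] 42.9 0.0607
wrist stop 11375 [ 583.3 -433.9] [179.9  30.1] 43.0 0.0449
scene stop 356 [ 588.  -432.4] [176.2  97.5] 67.7 0.0444
```

Emit:
jog_arm(
  series=[
    [-1,0,0,-0.6,0,0,0],
    [-1,0,0,-1.2,0,0,0],
    [-1,0,0,-1.8,0,0,0],
    [-1,0,0,-2.1,0,0,0],
    [-1,0,0,-2.1,0,0,0],
  ],
)

```text
time: 45.6
tool_pos: [0.5189, -0.3271, 0.0929]
tcp_rot: [3.141, 0.001, -0.821]
ft_force: [0.7, -0.2, -0.1]
finger_gap: -0.0
gripper_force: 0.0
```

Emit:
jog_arm(
  series=[
    [-1,0.07,-0.07,0,0,0,0],
    [-1,0.14,-0.15,0,0,0,0],
    [-1,0.2,-0.21,0,0,0,0],
    [-1,0.22,-0.24,0,0,0,0],
    [-1,0.22,-0.24,0,0,0,0],
  ],
)

```text
time: 46.22
tool_pos: [0.5299, -0.3391, 0.0939]
tcp_rot: [3.142, -0.0, -0.821]
ft_force: [0.1, 0.1, -0.6]
finger_gap: -0.001
gripper_force: 0.0
```

Emit:
jog_arm(
  series=[
    [-1,0.05,-0.05,0,0,0,0],
    [-1,0.1,-0.11,0,0,0,0],
    [-1,0.12,-0.13,0,0,0,0],
    [-1,0.12,-0.13,0,0,0,0],
    [-1,0.12,-0.13,0,0,0,0],
  ],
)

```text
time: 46.85
tool_pos: [0.5357, -0.3451, 0.0938]
tcp_rot: [-3.142, 0.001, -0.821]
ft_force: [-1.0, 2.7, 1.5]
finger_gap: -0.0
gripper_force: 1.3
```

Emit:
jog_arm(
  series=[
    [-1,0.03,-0.03,0,0,0,0],
    [-1,0.05,-0.05,0,0,0,0],
    [-1,0.05,-0.05,0,0,0,0],
    [-1,0.05,-0.05,0,0,0,0],
    [-1,0.05,-0.05,0,0,0,0],
  ],
)

```text
time: 47.48
tool_pos: [0.5383, -0.3478, 0.0938]
tcp_rot: [3.142, 0.0, -0.821]
ft_force: [-3.6, 2.3, 1.6]
finger_gap: 0.001
gripper_force: 2.1
```

Emit:
jog_arm(
  series=[
    [-1,0.03,-0.03,0,0,0,0],
    [-1,0.06,-0.06,0,0,0,0],
    [-1,0.06,-0.06,0,0,0,0],
    [-1,0.06,-0.06,0,0,0,0],
    [-1,0.06,-0.06,0,0,0,0],
  ],
)

```text
time: 48.1
tool_pos: [0.5397, -0.3493, 0.0937]
tcp_rot: [3.14, 0.005, -0.821]
ft_force: [-8.4, 7.3, 8.0]
finger_gap: -0.003
gripper_force: 6.1
```

The button is bottomed: 11 N and no further travel. I'll hold briefly, then withdraw and check.

Emit:
jog_arm(
  series=[
    [-1,0.02,-0.02,0,0,0,0],
    [-1,0.02,-0.02,0,0,0,0],
    [-1,0.02,-0.02,0,0,0,0],
    [-1,-0.3,0.33,0,0,0,0],
    [-1,-0.7,0.77,0,0,0,0],
  ],
)

```text
time: 48.72
tool_pos: [0.5072, -0.3134, 0.0941]
tcp_rot: [-3.141, -0.004, -0.822]
ft_force: [-0.1, 0.2, 0.0]
finger_gap: -0.004
gripper_force: 0.0
```

Emit:
jog_arm(
  series=[
    [-1,0,0,0.8,0,0,0],
    [-1,0,0,1.6,0,0,0],
    [-1,0,0,2.4,0,0,0],
    [-1,-0.4,0.5,3.2,0,0,0],
    [-1,-0.4,0.5,3.2,0,0,0],
  ],
)

```text
time: 49.35
tool_pos: [0.4878, -0.2873, 0.2577]
tcp_rot: [-3.139, -0.008, -0.82]
ft_force: [0.5, 0.3, -0.7]
finger_gap: 0.006
gripper_force: 0.0
```

```bash
python3 tm.py; python3 chk.py; python3 - <<'E'
from h import *
s=snapshot('scene'); save(s,'s9.png'); A=cloud(s)
m=(A[...,2]>.09)&(A[...,2]<.125)&(A[...,0]>.3)&(A[...,0]<.5)&(abs(A[...,1]-.28)<.08); print('lever',A[m].mean(0))
E
```

```text
49.35 [ 0.48777128 -0.28732718  0.25772354] [-3.13923753 -0.00774833 -0.82018444] [ 0.45654485  0.27044497 -0.70081024]
wrist timer 5695 [ 572.5 -382.6] [63.9 59.6] 42.8 0.0608
wrist stop 1398 [ 575.3 -425. ] [179.1   6.2] 42.8 0.0446
wrist stop 326 [ 547.7 -356.1] [55.5 13.5] 42.9 0.0424
scene timer 252 [ 576.6 -381.9] [69.4 59.4] 41.9 0.0599
scene stop 326 [ 583.3 -429.8] [181.3  41.7] 43.9 0.044
top hung 216 [568.3 138.1] [31.4 50.1] 2.4 z 0.1469
top hung 185 [572.    8.1] [26.4 50.1] 2.0 z 0.1465
top hung 273 [565.6 267.4] [39.6 50.2] 1.8 z 0.1462
scene hung 139 [573.4   8.7] [49.6 23.1] 89.9 z 0.1458
scene hung 203 [570.  137.9] [52.  29.8] 87.6 z 0.1458
scene hung 305 [567.4 268.1] [36.3 50.2] 1.3 z 0.1456
scene timer 289 [ 573.4 -382.7] [69.6 62.9] 43.5 z 0.0594
lever [0.44255987 0.28921189 0.10682983]
```

View pics/s9.png

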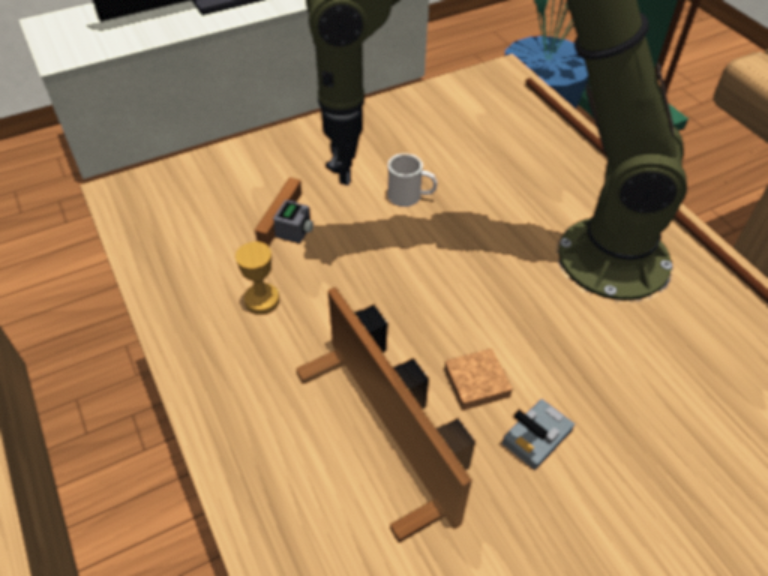

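The final view shows the lamps on the board, the lever on at (530,425), the timer against the stop at (293,220), and the bystanders where they were. Handing in.

```bash
python3 -c "
from station import bot
print(bot.close_job())"
```

```text
the job is handed in; nothing more can be done
None
```

The job is handed in at about 49 s: lever thrown off, all three lamps locked on the board, lever back on, and the timer set square against the stop with its button pushed fully in. The mug, trophy and coasters looked undisturbed in the final picture, but the judge's result was not shown to me.

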